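Cover the salt crock gently

ROBOT

A 6-joint arm with a two-finger parallel gripper is mounted at the origin on the work surface. World frame = base frame: x ahead of the robot, y to its left, z up, the work surface at z = 0. Lengths are in m, angles in degrees, forces in N, time in s.
With the tool pointing down it reaches from about 0.25 to 0.725 m from the base axis. Payload 9.7 kg.
Tool frame: the origin (TCP) lies between the finger pads; the fingertips stand bot.tcp_to_tips ahead of it and the grasp point (between the pads) lies 2 mm behind it (bot.tcp_to_tips is the distance from the TCP to the fingertips, in m); z points along the fingers, y is the line along which they close (so a half turn about z gives the same grasp; the last joint's range is limited). The gripper opens to 85 mm and grips with 20 to 120 N. Pads are 22 mm wide; open, the fingers measure 114 mm over their backs; the gripper's body (76 mm by 85 mm) begins 54 mm behind the grasp point. The pads swing forward as they close: fully open they stand 13 mm farther back than shut.
Start: joints at [67.323, 4.979, 10.078, 95.1, 0, 90], TCP at [0.212, 0.507, 0.248] pointing down, gripper open.
Joint ranges: [-179.16, 179.16], [-48.56, 103.87], [-65.8, 70.77], [-126.05, 130.52], [-82.76, 87.17], [-180, 180]. Speed limits (degrees/s): [127.2, 127.2, 147.25, 180, 180, 180].

INTERFACE

Orientations are given as [roll, pitch, yaw] about the fixed x, y, z axes, in that order (R = Rz(yaw) Ry(pitch) Rx(roll)).
In Python, from workcell import sensors, camera, camera_params, bot gives the robot as it stands.
- The arm moves only by the tool apply_moves, never from a script. Its argument "motion" is a list of rows, each an object with "jaw": the opening, from -1 (shut) to 1 (fully open); "xyz": the shift along the tool's x, y, z in mm, a list of three; "twist": the turn about the tool's z in rad. A call has 1 to 5 rows; each row is the pose to reach, as a shift and turn from the pose commanded when the call began, along the tool's axes at that moment; what a row does not reach only later rows make up. A row lasts 1/8 s, in which the tool goes at most 62.5 mm and 10.7 degrees, less where a joint would pass 70% of its speed; a pose out of reach is approached as far as the arm can. A call with a gripper value outside its range is refused whole. The fingers move at their own pace and stop on an object; "grip_force" is the grip in N (left out, the last holds). Time passes only in rows, so rows that repeat a pose let the fingers close. It gives the time, the measured TCP pose, the force, the opening and the grip force at its end, in the units of the state.
- sensors.get_obs(): the state, without advancing time (a new reading comes with each control period).
- camera(name): name is "side" or "top" or "wrist"; returns (picture, depth): 480x640x3 uint8, red, green, blue; 480x640 float32, m along the optical axis (not along the pixel's ray), 0 where there is no reading.
- camera_params(name): a dict with "mtx" (3x3 intrinsics, pixels), "rvec" (rotation vector, rad) and "tvec" (3), from world to camera coordinates, as OpenCV has them. Camera axes: x right, y down, z forward; pixel columns grow to the right and rows downward; lengths in m; the calibration is good to about 2 mm. A picture is of the moment at which its call begins: read the wrist's pose just before it. camera_params takes no time and is no camera call; for the wrist camera it gives the pose at the moment of the call.
- bot.job_done(): hands the job in; it is judged then, once.
The state is a dict: "time": time; "q": joint angles; "qd": joint speeds; "joint_efforts": joint torques, N m; "ee_pos": TCP position; "tcp_rot": TCP orientation; "wrist_force": force on the tool from outside, world axes, zero at the start; "torque": the same for the moment, N m; "opening": finger opening in m; "grasp_force": force on a finger pad.
Only numpy, scipy, OpenCV 4.12 (cv2) and the standard library are available. Lean on these libraries where they do the work, as an engineer would, in place of code of your own. Each camera call takes 0.05 s, during which the arm holds its last target. There are 200 camera calls.

TASK

Put the stoneware lid on the salt crock: flat and centred on the rim, turned so that the notch in the lid's edge lies over the crock's projecting spoon lip. The lid's knob has been glued back on, so pinch it lightly (the least grip that holds, never more than 45 N on a finger), and set the lid down softly without dropping or pressing it on the crock. Leave the crock, the lid stand, the timer and the egg cup where they stand.

Things in the scene. Friction and masses are not known exactly. Their poses are not given: they have to be found in the camera images.
- lid: Flat round grey stoneware lid, 108 mm across, 9 mm thick, about 0.2 kg, no skirt, lying on the sill at the start. Origin: centre of its flat underside; z up; x points to the notch, a square cut in the edge 26 mm wide reaching in to 40 mm from the centre. In the middle of its top stands a round upright knob 26 mm in diameter and 30 mm high (top 4 mm tapered).
- lid_knob (a point): Grip point on the knob's axis, 28 mm above the lid's underside (19 mm above the lid's top). The pinch limit is 45 N on a finger.
- lid_notch (a point): Middle of the notch, level with the lid's underside, 46 mm from its centre.
- crock: Open, empty grey stoneware salt crock, 100 mm outer diameter at the rim, 85 mm high, wall 6 mm, about 0.75 kg, loose on the sill. Origin: centre of its underside; z up; x points to the spoon lip, a tongue 18 mm wide sticking out of the rim to 70 mm from the axis, its top 2 mm below the rim. Force between lid and crock must stay below 25 N.
- crock_mouth (a point): Centre of the crock's mouth, level with the top of the rim, 85 mm above the sill.
- crock_lip (a point): Point at rim height above the root of the spoon lip, 46 mm from the crock's axis.
- stand: Bystander: beech stand, 100 by 190 mm, with three white enamel saucepan lids upright in it, 156 mm high in all. Origin: centre of its underside. Leave alone.
- timer: Bystander: pear-shaped orange plastic wind-up timer, 73 mm across, 98 mm high. Origin: centre of its underside. Leave alone.
- egg_cup: Bystander: dented blue-painted tin egg cup, 48 mm across, 60 mm high. Origin: centre of its underside. Leave alone.
Not all that is in view belongs to the job. What is shaped like the lid but brown or turquoise is not meant. What is shaped like the crock but green is not meant.

How it is judged (in metres and radians):
At the end, for the whole second after the job is handed in: The lid lies at rest and flat on the crock's rim (within 4 mm in height and 0.06 rad of level), its centre within 10 mm of the crock's axis, its notch pointing the way of the spoon lip within 0.25 rad (about 14 degrees), and the crock stands upright (horizontal distance between lid and crock_mouth below 0.01 m and z of lid in the frame of crock_mouth between -0.004 and 0.004 m and angle between each of lid, crock's own z axis and vertical below 0.06 rad and angle between the x axis of lid and the x axis of crock, either way round below 0.25 rad and horizontal distance between lid_notch and crock_lip below 0.03 m and linear speed of each of lid, crock below 0.02 m/s); the robot touches nothing.
It fails at once if the lid knocked, dropped or pressed on the crock: more than 25 N between them (contact force between lid and crock above 25 N).
It fails at once if the lid dropped: falling faster than 0.33 m/s (let go more than about 5 mm up) while the fingers do not hold it (contact force between the fingers and lid below 0.5 N and linear speed of lid above 0.33 m/s).
It fails at once if the lid squeezed by the fingers beyond 45 N a finger (90 N over both) (contact force between the fingers and lid above 90 N).
It fails at once if the crock shifted more than 30 mm (distance of crock from where it was at the start of the episode above 0.03 m).
It fails at once if the lid stand, timer or egg cup shifted more than 30 mm (distance of any of stand, timer, egg_cup from where it was at the start of the episode above 0.03 m).
It also fails if it takes over 40 s, if anything falls off the work surface, if the arm or the gripper's body presses on something with over 40 N, if the wrist force passes 120 N, or if a joint passes its speed limit or range.

## Working session

There is one attempt and no reset: what is moved stays moved. The work goes in short steps, Python scripts to look and compute and a tool call to move; the robot and the scene stay as the last step left them, time stands still between calls to the robot, and variables do not carry over. Pictures are saved under pics/ and viewed, at most 10 in all, crops included, and the job is handed in when it is done.

Besides the shell and the picture viewer there is one more tool, called after "Emit:" as name(argument=value, ...), one argument or row to a line, values as JSON. apply_moves: Moves the arm, as the interface text tells. Its arguments: {"type":"object","properties":{"motion":{"type":"array","items":{"type":"object","properties":{"jaw":{"type":"number"},"xyz":{"type":"array","items":{"type":"number"}},"twist":{"type":"number"}}}},"grip_force":{"type":"number"}},"required":["motion"]}

```bash
mkdir -p pics; cat > h.py <<'E'
import numpy as np, cv2
from workcell import sensors, camera, camera_params, bot
def world(name, d, P):
    v,u=np.mgrid[0:480,0:640]; K=P['mtx']; K=np.array(K)
    c=np.stack([(u-K[0,2])/K[0,0]*d,(v-K[1,2])/K[1,1]*d,d],-1)
    R=cv2.Rodrigues(np.array(P['rvec'],float))[0]
    return (c-np.array(P['tvec']).ravel())@R
def snap(name):
    P=camera_params(name); im,d=camera(name)
    return im,world(name,d,P),d
E
python3 - <<'E'
from h import *
print(sensors.get_obs(), bot.tcp_to_tips)
for n in ['top','side']:
    im,W,d=snap(n); cv2.imwrite(f'pics/{n}0.png',im[:,:,::-1]); np.savez(f'{n}0.npz',im=im,W=W,d=d)
E
```

```text
{'time': 0.0, 'q': array([6.73222302e+01, 5.01238043e+00, 1.00329265e+01, 9.50993671e+01,
       9.06433958e-04, 9.00005928e+01]), 'qd': array([ 0.00369823,  0.01155473,  0.04665866,  0.01650228, -0.08473356,
       -0.03056094]), 'joint_efforts': array([ 2.57714295e-03, -5.20384991e+01,  4.64806044e+01,  1.60905684e-02,
       -2.77890035e-05,  1.48983435e-05]), 'ee_pos': array([0.21196568, 0.50728401, 0.24755709]), 'tcp_rot': array([-1.79921179e+02, -9.05617589e-04,  1.57321636e+02]), 'wrist_force': array([ 0.64273713,  0.32739275, -0.36094758]), 'torque': array([-0.05800356, -0.06117982,  0.03618993]), 'grasp_force': 0.0, 'opening': 0.0853801844815237} 0.017
```

View pics/top0.png

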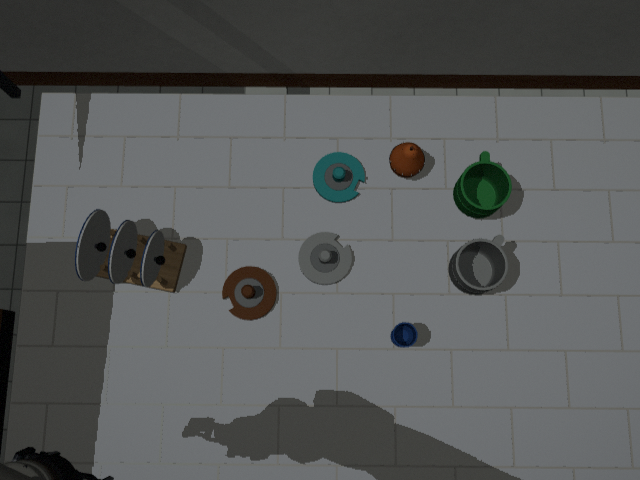

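View pics/side0.png

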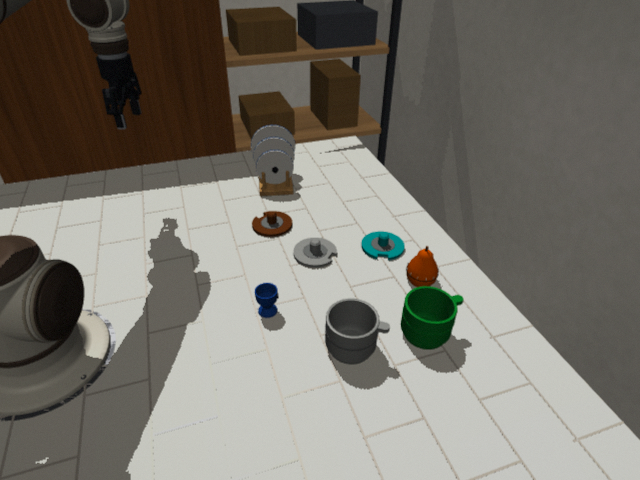

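Top view candidates for the lid are grey (326,258), brown (250,293) and turquoise (339,177). The grey one fits "grey stoneware", and its notch is near (343,240). For the crock, grey (480,265) fits and green (484,188) does not; the grey one's lip is near (508,243). The stand is at (130,250), the timer at (407,160) and the egg cup at (404,334).

```bash
python3 - <<'E'
from h import *
z=np.load('top0.npz'); im,W,d=z['im'],z['W'],z['d']
cv2.imwrite('pics/crop.png',cv2.resize(im[140:350,280:540,::-1],None,fx=3,fy=2.8,interpolation=cv2.INTER_CUBIC))
hsv=cv2.cvtColor(im,cv2.COLOR_RGB2HSV); ok=d>0
def fitc(p):
    A=np.c_[2*p,np.ones(len(p))]; s=np.linalg.lstsq(A,(p**2).sum(1),rcond=None)[0]
    return s[:2],np.sqrt(s[2]+s[0]**2+s[1]**2)
def box(u0,u1,v0,v1):
    m=np.zeros(d.shape,bool); m[v0:v1,u0:u1]=1; return m&ok
for n,b in dict(lid=(292,360,225,292),crock=(440,525,228,300),egg=(385,422,318,352),timer=(385,430,138,182),turq=(308,370,148,208),brown=(217,282,262,325),green=(448,520,148,222),stand=(70,190,205,298)).items():
    m=box(*b)&(W[...,2]>0.005); p=W[m]; print(n,len(p),p.min(0).round(3),p.max(0).round(3))
p=W[box(292,360,225,292)]
print('floor',np.median(p[:,2][p[:,2]<.004]))
k=p[p[:,2]>.036]; print('knobtop',len(k),k.mean(0),k[:,2].max())
l=p[(p[:,2]>.006)&(p[:,2]<.013)]
c,(w,h),a=cv2.minAreaRect(l[:,:2].astype(np.float32)); print('lid rect',c,w,h)
for _ in range(2):
    r=np.hypot(*(l[:,:2]-c).T); th=np.degrees(np.arctan2(*(l[:,:2]-c).T[::-1]))
    b=((th+180)//6).astype(int); e=np.array([l[b==i][r[b==i].argmax(),:2] for i in range(60) if (b==i).any()]); 
    re=np.hypot(*(e-c).T); c2,R=fitc(e[re>.049]); c=c2
    print('lid',c,R)
print([(int(i*6-177),round(float(r[b==i].max()),4)) for i in range(60) if (b==i).any() and r[b==i].max()<.050])
p=W[box(440,525,228,300)]; rim=p[(p[:,2]>.080)&(p[:,2]<.09)]
print('rim',len(rim),np.median(rim[:,2])); 
q=rim[:,:2]; c=q.mean(0)
for _ in range(5):
    r=np.hypot(*(q-c).T); g=r<.053; c,R=fitc(q[g]); 
print('crock',c,R); t=q[r>.054]; dd=t.mean(0)-c; print(len(t),'lip ang',np.degrees(np.arctan2(dd[1],dd[0])),np.hypot(*dd),r.max())
E
```

```text
lid 2040 [0.523 0.071 0.005] [0.66  0.204 0.043]
crock 2599 [ 0.513 -0.265  0.005] [ 0.656 -0.093  0.091]
egg 531 [ 0.411 -0.051  0.005] [0.472 0.011 0.065]
timer 1022 [ 0.755 -0.078  0.005] [0.849 0.014 0.101]
turq 1907 [0.697 0.05  0.005] [0.817 0.173 0.044]
brown 2090 [0.46  0.224 0.005] [0.581 0.354 0.044]
green 2570 [ 0.67  -0.265  0.005] [ 0.825 -0.117  0.091]
stand 6043 [0.509 0.412 0.005] [0.696 0.66  0.16 ]
floor -0.0003189401945783621
knobtop 96 [0.59042943 0.13805216 0.0388609 ] 0.04313847641199583
lid rect (0.5910477638244629, 0.13866183161735535) 0.1282278299331665 0.10767422616481781
lid [0.58881902 0.13615948] 0.05543593432438316
lid [0.5889827  0.13627273] 0.05538971494237473
[(-171, 0.05), (-159, 0.0491), (-51, 0.0384), (-45, 0.036), (-39, 0.0399)]
rim 601 0.08383818211812102
crock [ 0.56722853 -0.15683908] 0.046838601006710535
60 lip ang -36.56263416400679 0.06141144531769079 0.0698855720697754
```

View pics/crop.png

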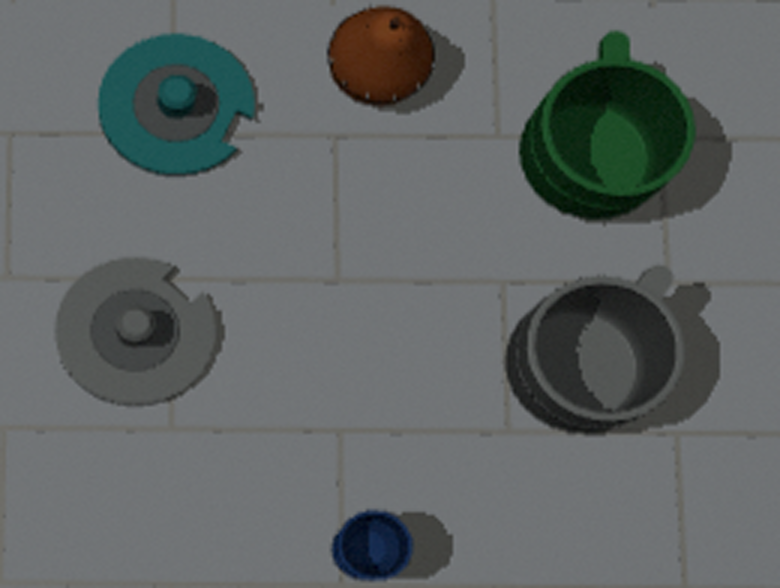

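The crop confirms the grey lid at crop pixel (135,328), notch upper right at (190,283), and the grey crock at (605,352), lip at (658,278). The lid is at about (0.589, 0.137) with its notch at −45°. The crock is at about (0.567, −0.157) with its lip at −36°. I'm moving over the lid now.

Emit:
apply_moves(
  motion=[
    {"xyz":[-30,-12,0],"jaw":1},
    {"xyz":[-85,-34,0],"jaw":1},
    {"xyz":[-140,-56,5],"jaw":1},
    {"xyz":[-195,-78,10],"jaw":1},
    {"xyz":[-250,-100,15],"jaw":1},
  ],
  grip_force=20,
)

```text
validation failed for argument at $.mo...
```

Emit:
apply_moves(
  motion=[
    {"xyz":[-55,-22,5],"jaw":1},
    {"xyz":[-110,-44,10],"jaw":1},
    {"xyz":[-165,-66,15],"jaw":1},
    {"xyz":[-215,-86,20],"jaw":1},
    {"xyz":[-240,-96,25],"jaw":1},
  ],
)

```text
validation failed for argument at $.mo...
```

Emit:
apply_moves(
  motion=[
    {"xyz":[0,0,0],"jaw":1},
    {"xyz":[0,0,0],"jaw":1},
  ],
)

```text
validation failed for argument at $.mo...
```

```bash
python3 - <<'E'
from h import *
o=sensors.get_obs(); print(o['time'],o['ee_pos'],o['tcp_rot'],o['wrist_force'])
im,W,d=snap('wrist'); cv2.imwrite('pics/wrist1.png',im[:,:,::-1]); np.savez('wrist1.npz',im=im,W=W,d=d)
k=(d>0)&(W[...,2]>.034)&(W[...,2]<.045)&(np.hypot(W[...,0]-.589,W[...,1]-.137)<.03)
p=W[k]; print(len(p),np.median(p,0),p.mean(0)); print(cv2.minEnclosingCircle(p[:,:2].astype(np.float32)))
E
```

```text
0.1 [0.21194959 0.50731992 0.24766365] [-1.79932636e+02 -1.59019632e-03  1.57323917e+02] [ 0.56184941 -0.6470211   0.01748563]
0 [nan nan nan] [nan nan nan]
((0.0, 0.0), 0.0)
  return _methods._mean(a, axis=axis, dtype=dtype,
  ret = um.true_divide(
<stdin>:5: RuntimeWarning: Mean of empty slice.
```

View pics/wrist1.png

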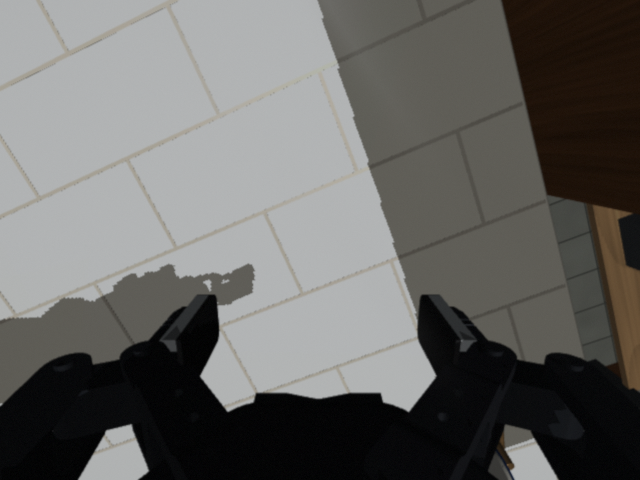

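The moves were refused, so the arm has not moved, and the wrist picture shows only bare sill and the open fingers. Every row probably needs all its fields, so I'll add `twist`.

Emit:
apply_moves(
  motion=[
    {"xyz":[-30,-12,0],"twist":0,"jaw":1},
    {"xyz":[-85,-34,0],"twist":0,"jaw":1},
    {"xyz":[-140,-56,5],"twist":0,"jaw":1},
    {"xyz":[-195,-78,10],"twist":0,"jaw":1},
    {"xyz":[-250,-100,15],"twist":0,"jaw":1},
  ],
  grip_force=20,
)

```text
time: 0.78
ee_pos: [0.4052, 0.3173, 0.233]
tcp_rot: [180.0, 0.0, 157.3]
wrist_force: [0.2, 0.7, 0.0]
opening: 0.0854
grasp_force: 0.0
```

Emit:
apply_moves(
  motion=[
    {"xyz":[-55,-22,5],"twist":0,"jaw":1},
    {"xyz":[-110,-44,10],"twist":0,"jaw":1},
    {"xyz":[-165,-66,15],"twist":0,"jaw":1},
    {"xyz":[-215,-86,20],"twist":0,"jaw":1},
    {"xyz":[-240,-96,25],"twist":0,"jaw":1},
  ],
)

```text
time: 1.4
ee_pos: [0.59, 0.1354, 0.2073]
tcp_rot: [-180.0, -0.0, 157.2]
wrist_force: [-0.4, 0.6, -0.2]
opening: 0.0855
grasp_force: 0.0
```

Emit:
apply_moves(
  motion=[
    {"xyz":[0,0,0],"twist":0,"jaw":1},
    {"xyz":[0,0,0],"twist":0,"jaw":1},
  ],
)

```text
time: 1.65
ee_pos: [0.5882, 0.1381, 0.2082]
tcp_rot: [-180.0, -0.0, 157.3]
wrist_force: [-0.6, -0.1, 0.5]
opening: 0.0853
grasp_force: 0.0
```

```bash
python3 - <<'E'
from h import *
o=sensors.get_obs(); print(o['time'],o['ee_pos'],o['tcp_rot'],o['wrist_force'])
im,W,d=snap('wrist'); cv2.imwrite('pics/wrist2.png',im[:,:,::-1]); np.savez('wrist2.npz',im=im,W=W,d=d)
k=(d>0)&(W[...,2]>.034)&(W[...,2]<.045)&(np.hypot(W[...,0]-.589,W[...,1]-.137)<.03)
p=W[k]; print(len(p),np.median(p,0),p.mean(0)); print(cv2.minEnclosingCircle(p[:,:2].astype(np.float32)))
E
```

```text
1.65 [0.5881748  0.13805628 0.2081882 ] [-1.79990092e+02 -3.39719786e-02  1.57324472e+02] [-0.57546134 -0.06674951  0.52278067]
604 [0.59018038 0.13881061 0.03756536] [0.5903656  0.13880089 0.0371699 ]
((0.5911268591880798, 0.13852781057357788), 0.013138143345713615)
```

View pics/wrist2.png

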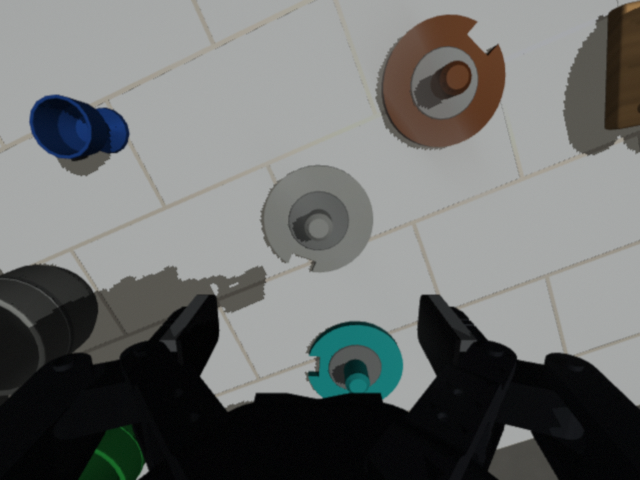

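Wrist view: the grey lid is centred at (318,220) with its notch at (300,262), and the knob measures at (0.590, 0.1385). I'm descending onto it.

Emit:
apply_moves(
  motion=[
    {"xyz":[-2,1,30],"twist":0,"jaw":1},
    {"xyz":[-2,1,70],"twist":0,"jaw":0.6},
    {"xyz":[-2,1,110],"twist":0,"jaw":0.3},
    {"xyz":[-2,1,140],"twist":0,"jaw":0.2},
    {"xyz":[-2,1,158],"twist":0,"jaw":0.2},
  ],
  grip_force=20,
)

```text
time: 2.33
ee_pos: [0.5898, 0.1387, 0.0492]
tcp_rot: [-180.0, -0.1, 157.4]
wrist_force: [1.1, -0.2, 0.2]
opening: 0.0514
grasp_force: 0.0
```

Emit:
apply_moves(
  motion=[
    {"xyz":[0,0,8],"twist":0,"jaw":0.2},
    {"xyz":[0,0,15],"twist":0,"jaw":0.2},
    {"xyz":[0,0,19],"twist":0,"jaw":0.2},
    {"xyz":[0,0,19],"twist":0,"jaw":0.2},
    {"xyz":[0,0,19],"twist":0,"jaw":0.2},
  ],
)

```text
time: 2.95
ee_pos: [0.5911, 0.1379, 0.0318]
tcp_rot: [180.0, 0.0, 157.3]
wrist_force: [1.0, 0.3, 1.2]
opening: 0.051
grasp_force: 0.0
```

Emit:
apply_moves(
  motion=[
    {"xyz":[0,0,2],"twist":0,"jaw":0},
    {"xyz":[0,0,2],"twist":0,"jaw":-0.2},
    {"xyz":[0,0,2],"twist":0,"jaw":-0.35},
    {"xyz":[0,0,2],"twist":0,"jaw":-0.45},
    {"xyz":[0,0,2],"twist":0,"jaw":-0.6},
  ],
  grip_force=20,
)

```text
time: 3.58
ee_pos: [0.5909, 0.1379, 0.0294]
tcp_rot: [180.0, 0.0, 157.3]
wrist_force: [-1.3, 0.3, 2.1]
opening: 0.0251
grasp_force: 19.9
```

Emit:
apply_moves(
  motion=[
    {"xyz":[0,0,2],"twist":0,"jaw":-1},
    {"xyz":[0,0,2],"twist":0,"jaw":-1},
    {"xyz":[0,0,2],"twist":0,"jaw":-1},
  ],
  grip_force=20,
)

```text
time: 3.95
ee_pos: [0.5909, 0.1379, 0.0293]
tcp_rot: [180.0, 0.1, 157.3]
wrist_force: [-8.0, -1.6, 15.3]
opening: 0.0252
grasp_force: 21.1
```

Held. The second call's 2 mm added up and pressed the fingers lightly on the lid, so I'm lifting now.

Emit:
apply_moves(
  motion=[
    {"xyz":[0,0,-3],"twist":0,"jaw":-1},
    {"xyz":[0,0,-6],"twist":0,"jaw":-1},
    {"xyz":[0,0,-12],"twist":0,"jaw":-1},
    {"xyz":[0,0,-20],"twist":0,"jaw":-1},
    {"xyz":[0,0,-20],"twist":0,"jaw":-1},
  ],
  grip_force=20,
)

```text
time: 4.58
ee_pos: [0.5914, 0.138, 0.0482]
tcp_rot: [180.0, 0.1, 157.3]
wrist_force: [-1.0, 0.0, -2.6]
opening: 0.025
grasp_force: 19.8
```

Emit:
apply_moves(
  motion=[
    {"xyz":[0,0,-20],"twist":0,"jaw":-1},
    {"xyz":[0,0,-50],"twist":0,"jaw":-1},
    {"xyz":[0,0,-80],"twist":0,"jaw":-1},
    {"xyz":[0,0,-100],"twist":0,"jaw":-1},
    {"xyz":[0,0,-110],"twist":0,"jaw":-1},
  ],
)

```text
time: 5.2
ee_pos: [0.5913, 0.138, 0.1597]
tcp_rot: [179.9, 0.1, 157.3]
wrist_force: [0.1, 0.1, -3.1]
opening: 0.0255
grasp_force: 20.1
```

Emit:
apply_moves(
  motion=[
    {"xyz":[-6,-18,0],"twist":0,"jaw":-1},
    {"xyz":[-16,-50,0],"twist":0,"jaw":-1},
    {"xyz":[-26,-80,0],"twist":0,"jaw":-1},
    {"xyz":[-36,-110,0],"twist":0,"jaw":-1},
    {"xyz":[-40,-122,0],"twist":0,"jaw":-1},
  ],
)

```text
time: 5.82
ee_pos: [0.5799, 0.0076, 0.1565]
tcp_rot: [-180.0, -0.1, 157.2]
wrist_force: [0.6, -0.3, -2.4]
opening: 0.0249
grasp_force: 20.2
```

Emit:
apply_moves(
  motion=[
    {"xyz":[0,0,0],"twist":0,"jaw":-1},
    {"xyz":[0,0,0],"twist":0,"jaw":-1},
  ],
)

```text
time: 6.08
ee_pos: [0.5807, 0.0105, 0.1571]
tcp_rot: [180.0, -0.0, 157.3]
wrist_force: [0.7, -0.5, -2.6]
opening: 0.0252
grasp_force: 20.2
```

```bash
python3 - <<'E'
from h import *
o=sensors.get_obs(); print(o['time'],o['ee_pos'],o['tcp_rot'],o['wrist_force'],o['opening'])
im1=[]
for n in ['wrist','side']:
    im,W,d=snap(n); im1.append(im); np.savez(f'{n}3.npz',im=im,W=W,d=d)
cv2.imwrite('pics/both3.png',cv2.resize(np.hstack(im1)[:,:,::-1],(800,300),interpolation=cv2.INTER_AREA))
E
```

```text
6.075 [0.58065329 0.01045197 0.15705625] [ 1.79993733e+02 -2.38264956e-02  1.57345944e+02] [ 0.68553876 -0.54827403 -2.58551698] 0.02517999072534221
```

View pics/both3.png

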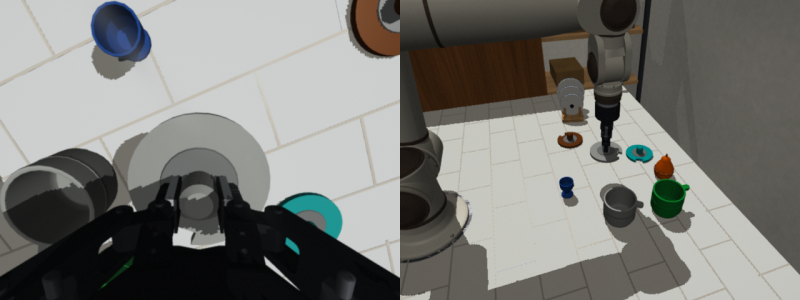

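The wrist half shows the lid held level below the fingers at (198,180), with the crock's mouth at (48,205). The side half shows the lid hanging at (605,152) and the crock at (619,205) with its lip at (638,205). Next I'm measuring the rim, the lip and the lid's pose in the hand.

```bash
python3 - <<'E'
from h import *
from scipy.optimize import least_squares
tcp=np.array([.58065,.01045,.15706])
def fitfix(q,c,R0=None):
    f=lambda s:np.hypot(q[:,0]-s[0],q[:,1]-s[1])-s[2]
    return least_squares(f,[*c,R0],loss='soft_l1',f_scale=.002).x
for n in ['top0','side0','wrist3','side3']:
    z=np.load(n+'.npz'); W,d=z['W'],z['d']; ok=d>0
    c=np.array([.567,-.157])
    m=ok&(np.hypot(W[...,0]-c[0],W[...,1]-c[1])<.085)&(W[...,2]>.0795)&(W[...,2]<.092)
    q=W[m]; r=np.hypot(*(q[:,:2]-c).T); ring=q[(r<.055)&(r>.038)]
    s=fitfix(ring[:,:2],c,.047); r=np.hypot(*(q[:,:2]-s[:2]).T); t=q[(r>.056)&(r<.075)]
    a=None
    if len(t)>5: dd=t[:,:2].mean(0)-s[:2]; a=np.degrees(np.arctan2(dd[1],dd[0]))
    print(n,len(ring),'rim',s.round(4),'z',np.median(ring[:,2]).round(4),'lip',len(t),a)
    if n.endswith('3'):
        m=ok&(np.hypot(W[...,0]-tcp[0],W[...,1]-tcp[1])<.065)&(W[...,2]>.12)&(W[...,2]<.145)
        p=W[m]; 
        if len(p)<50: print('few',len(p)); continue
        p=p[abs(p[:,2]-np.median(p[:,2]))<.004]
        co=np.linalg.lstsq(np.c_[p[:,:2]-tcp[:2],np.ones(len(p))],p[:,2],rcond=None)[0]
        print(' lid top plane',len(p),co.round(4)); 
        hull=cv2.convexHull(p[:,:2].astype(np.float32))[:,0]; s=fitfix(hull,tcp[:2],.054); print(' lid c',s.round(4))
        v=p[:,:2]-s[:2]; th=np.degrees(np.arctan2(v[:,1],v[:,0])); r=np.hypot(*v.T); b=((th+180)//6).astype(int)
        print([(int(i*6-177),round(float(r[b==i].max())*1e3)) for i in range(60) if (b==i).any()])
E
```

```text
top0 555 rim [ 0.5672 -0.1568  0.0468] z 0.084 lip 59 -36.54900086485828
side0 586 rim [ 0.5653 -0.1614  0.0469] z 0.0844 lip 60 -35.84961286134367
wrist3 4027 rim [ 0.5668 -0.1553  0.0467] z 0.0835 lip 44 -44.612770703462026
 lid top plane 24818 [0.0013 0.0015 0.1361]
 lid c [0.5814 0.0116 0.054 ]
[(-177, 54), (-171, 54), (-165, 54), (-159, 54), (-153, 54), (-147, 54), (-141, 54), (-135, 54), (-129, 54), (-123, 54), (-117, 54), (-111, 54), (-105, 54), (-99, 54), (-93, 54), (-87, 54), (-57, 27), (-51, 37), (-45, 41), (-39, 40), (-33, 41), (-27, 54), (-21, 54), (-15, 54), (-9, 54), (-3, 54), (3, 54), (9, 31), (39, 49), (45, 54), (51, 54), (57, 54), (63, 54), (69, 54), (75, 54), (81, 54), (87, 54), (93, 54), (99, 54), (105, 54), (111, 54), (117, 54), (123, 54), (129, 54), (135, 54), (141, 54), (147, 54), (153, 54), (159, 54), (165, 54), (171, 54), (177, 54)]
side3 583 rim [ 0.5652 -0.1614  0.0469] z 0.0845 lip 63 -36.23071858984473
 lid top plane 1095 [0.0011 0.0039 0.1371]
 lid c [0.5793 0.0087 0.0544]
[(-177, 54), (-171, 54), (-165, 53), (-159, 55), (-153, 55), (-147, 55), (-141, 54), (-135, 54), (-129, 55), (-123, 54), (-117, 55), (-111, 54), (-105, 54), (-99, 55), (-93, 54), (-87, 55), (-81, 54), (-75, 54), (-69, 53), (-63, 55), (-57, 53), (-51, 39), (-45, 40), (-39, 40), (-33, 53), (-27, 53), (-21, 53), (-15, 53), (-9, 52), (-3, 53), (3, 54), (9, 53), (15, 55), (21, 55), (27, 53), (33, 52), (39, 56), (45, 54), (51, 54), (57, 55), (87, 54), (93, 52), (99, 56), (105, 54), (111, 54), (117, 55), (123, 54), (129, 55), (135, 54), (141, 53), (147, 53), (153, 54), (159, 53), (165, 53), (171, 54), (177, 53)]
```

Emit:
apply_moves(
  motion=[
    {"xyz":[-8,-25,0],"twist":-0.05,"jaw":-1},
    {"xyz":[-22,-68,0],"twist":-0.1,"jaw":-1},
    {"xyz":[-36,-112,0],"twist":-0.15,"jaw":-1},
    {"xyz":[-47,-146,0],"twist":-0.15,"jaw":-1},
    {"xyz":[-52,-160,0],"twist":-0.15,"jaw":-1},
  ],
)

```text
time: 6.8
ee_pos: [0.567, -0.1588, 0.1572]
tcp_rot: [-180.0, -0.0, 165.9]
wrist_force: [0.7, -0.2, -2.4]
opening: 0.0251
grasp_force: 20.3
```

Emit:
apply_moves(
  motion=[
    {"xyz":[0,0,5],"twist":0,"jaw":-1},
    {"xyz":[0,0,14],"twist":0,"jaw":-1},
    {"xyz":[0,0,22],"twist":0,"jaw":-1},
    {"xyz":[0,0,25],"twist":0,"jaw":-1},
    {"xyz":[0,0,25],"twist":0,"jaw":-1},
  ],
)

```text
time: 7.42
ee_pos: [0.5669, -0.1574, 0.132]
tcp_rot: [180.0, -0.0, 165.9]
wrist_force: [0.4, 0.4, -1.7]
opening: 0.025
grasp_force: 20.3
```

```bash
python3 - <<'E'
from h import *
from scipy.optimize import least_squares
o=sensors.get_obs(); tcp=o['ee_pos']; print(o['time'],tcp,o['tcp_rot'],o['wrist_force'])
fit=lambda q,c,R:least_squares(lambda s:np.hypot(q[:,0]-s[0],q[:,1]-s[1])-s[2],[*c,R],loss='soft_l1',f_scale=.002).x
ims=[]
for n in ['side','top']:
    im,W,d=snap(n); ims.append(im); np.savez(n+'4.npz',im=im,W=W,d=d)
    m=(d>0)&(np.hypot(W[...,0]-tcp[0],W[...,1]-tcp[1])<.065)&(abs(W[...,2]-(tcp[2]-.0205))<.006)
    p=W[m]; print(n,len(p))
    if len(p)<100: continue
    h=cv2.convexHull(p[:,:2].astype(np.float32))[:,0]; print('lid',fit(h,tcp[:2],.054),np.median(p[:,2]))
v=[ims[0][240:400,290:450],ims[1][200:320,420:540]]
cv2.imwrite('pics/p4.png',np.hstack([cv2.resize(x,(400,400),interpolation=cv2.INTER_CUBIC) for x in v])[:,:,::-1])
E
```

```text
7.425 [ 0.5669242  -0.15739857  0.13201548] [ 1.79997351e+02 -2.43642682e-02  1.65945970e+02] [ 0.37335294  0.36627205 -1.73065311]
side 1602
lid [ 0.56586711 -0.15915648  0.05414032] 0.11205608990741842
top 1351
lid [ 0.56736572 -0.15614964  0.05388587] 0.11184193379335053
```

View pics/p4.png

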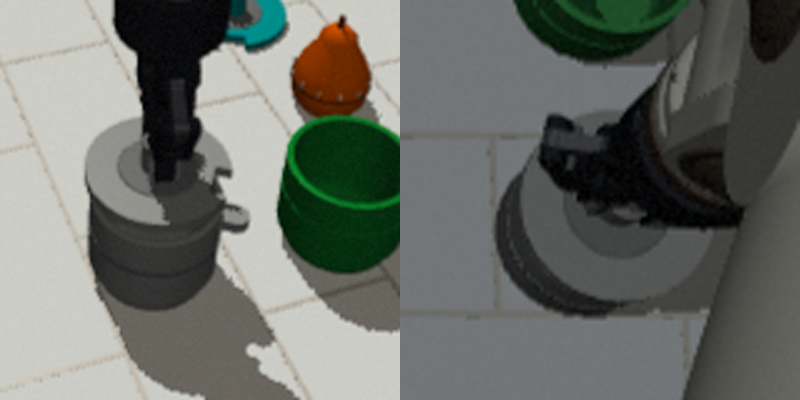

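The side half shows the lid hovering over the grey crock at (155,160), with its notch at (222,180) above the lip at (235,217). The offset is 1–2 mm and there are about 18 mm to go.

Emit:
apply_moves(
  motion=[
    {"xyz":[0,-1,5],"twist":0,"jaw":-1},
    {"xyz":[0,-1,9],"twist":0,"jaw":-1},
    {"xyz":[0,-1,13],"twist":0,"jaw":-1},
    {"xyz":[0,-1,15],"twist":0,"jaw":-1},
    {"xyz":[0,-1,15],"twist":0,"jaw":-1},
  ],
)

```text
time: 8.15
ee_pos: [0.5667, -0.1587, 0.1171]
tcp_rot: [180.0, -0.0, 165.9]
wrist_force: [0.4, 0.0, -2.1]
opening: 0.0254
grasp_force: 20.3
```

Emit:
apply_moves(
  motion=[
    {"xyz":[0,0,0.3],"twist":0,"jaw":-1},
    {"xyz":[0,0,0.6],"twist":0,"jaw":-1},
    {"xyz":[0,0,0.9],"twist":0,"jaw":-1},
    {"xyz":[0,0,1.2],"twist":0,"jaw":-1},
    {"xyz":[0,0,1.2],"twist":0,"jaw":-1},
  ],
)

```text
time: 8.78
ee_pos: [0.5668, -0.1588, 0.1161]
tcp_rot: [-180.0, -0.0, 165.9]
wrist_force: [0.1, 0.4, -1.9]
opening: 0.025
grasp_force: 20.3
```

Emit:
apply_moves(
  motion=[
    {"xyz":[0,0,0.3],"twist":0,"jaw":-1},
    {"xyz":[0,0,0.6],"twist":0,"jaw":-1},
    {"xyz":[0,0,0.8],"twist":0,"jaw":-1},
    {"xyz":[0,0,0.8],"twist":0,"jaw":-1},
  ],
)

```text
time: 9.28
ee_pos: [0.5667, -0.1588, 0.1153]
tcp_rot: [-180.0, -0.0, 165.9]
wrist_force: [-0.5, -0.4, -2.9]
opening: 0.0252
grasp_force: 20.3
```

Emit:
apply_moves(
  motion=[
    {"xyz":[0,0,0.3],"twist":0,"jaw":-1},
    {"xyz":[0,0,0.6],"twist":0,"jaw":-1},
    {"xyz":[0,0,0.6],"twist":0,"jaw":-1},
  ],
)

```text
time: 9.65
ee_pos: [0.5667, -0.1588, 0.1146]
tcp_rot: [-180.0, -0.0, 165.9]
wrist_force: [-0.5, -0.5, -1.7]
opening: 0.0252
grasp_force: 20.3
```

Emit:
apply_moves(
  motion=[
    {"xyz":[0,0,0.3],"twist":0,"jaw":-1},
    {"xyz":[0,0,0.5],"twist":0,"jaw":-1},
    {"xyz":[0,0,0.5],"twist":0,"jaw":-1},
  ],
)

```text
time: 10.02
ee_pos: [0.5668, -0.1588, 0.1144]
tcp_rot: [180.0, 0.0, 165.9]
wrist_force: [-0.4, 0.5, 0.5]
opening: 0.0253
grasp_force: 20.5
```

The crock now carries the lid's weight: wrist force went from −2 to about 0 N. I'm releasing the knob gently.

Emit:
apply_moves(
  motion=[
    {"xyz":[0,0,0],"twist":0,"jaw":-0.38},
    {"xyz":[0,0,0],"twist":0,"jaw":-0.3},
    {"xyz":[0,0,0],"twist":0,"jaw":-0.1},
    {"xyz":[0,0,0],"twist":0,"jaw":0.2},
    {"xyz":[0,0,0],"twist":0,"jaw":0.3},
  ],
)

```text
time: 10.65
ee_pos: [0.5668, -0.1588, 0.1142]
tcp_rot: [-180.0, 0.0, 165.9]
wrist_force: [0.8, -0.2, 0.3]
opening: 0.0553
grasp_force: 0.0
```

Emit:
apply_moves(
  motion=[
    {"xyz":[0,0,-3],"twist":0,"jaw":0.3},
    {"xyz":[0,0,-12],"twist":0,"jaw":0.3},
    {"xyz":[0,0,-30],"twist":0,"jaw":0.3},
    {"xyz":[0,0,-60],"twist":0,"jaw":0.3},
    {"xyz":[0,0,-100],"twist":0,"jaw":0.3},
  ],
)

```text
time: 11.28
ee_pos: [0.5665, -0.1587, 0.2159]
tcp_rot: [180.0, -0.0, 165.9]
wrist_force: [0.4, 0.7, 0.8]
opening: 0.0557
grasp_force: 0.0
```

```bash
python3 - <<'E'
from h import *
from scipy.optimize import least_squares
o=sensors.get_obs(); print(o['time'],o['ee_pos'],o['wrist_force'],o['opening'])
fit=lambda q,c,R:least_squares(lambda s:np.hypot(q[:,0]-s[0],q[:,1]-s[1])-s[2],[*c,R],loss='soft_l1',f_scale=.002).x
c=np.array([.5667,-.1585]); ims=[]
for n in ['side','wrist']:
    im,W,d=snap(n); ims.append(im)
    p=W[(d>0)&(np.hypot(W[...,0]-c[0],W[...,1]-c[1])<.065)&(abs(W[...,2]-.094)<.005)]
    co=np.linalg.lstsq(np.c_[p[:,:2]-c,np.ones(len(p))],p[:,2],rcond=None)[0]
    s=fit(cv2.convexHull(p[:,:2].astype(np.float32))[:,0],c,.054)
    v=p[:,:2]-s[:2]; th=np.degrees(np.arctan2(v[:,1],v[:,0])); r=np.hypot(*v.T); b=((th+180)//4).astype(int)
    print(n,len(p),'plane',co.round(4),'c',s.round(4),[(int(i*4-178),round(float(r[b==i].max())*1e3)) for i in range(90) if (b==i).any() and r[b==i].max()<.048])
cv2.imwrite('pics/p5.png',np.hstack([cv2.resize(ims[0][240:400,290:450],(360,360)),cv2.resize(ims[1],(440,360))])[:,:,::-1])
E
```

```text
11.275 [ 0.56646672 -0.1586973   0.21590249] [0.36204214 0.66818383 0.82318849] 0.05568690495500259
side 1837 plane [0.0027 0.0072 0.0945] c [ 0.5656 -0.1603  0.0542] [(-46, 40), (-42, 40), (-38, 40), (-34, 39), (-30, 37), (-26, 41)]
wrist 12788 plane [0.0015 0.0002 0.0935] c [ 0.5674 -0.1577  0.0539] [(-46, 41), (-42, 40), (-38, 40), (-34, 40), (-30, 40), (-26, 40)]
```

View pics/p5.png

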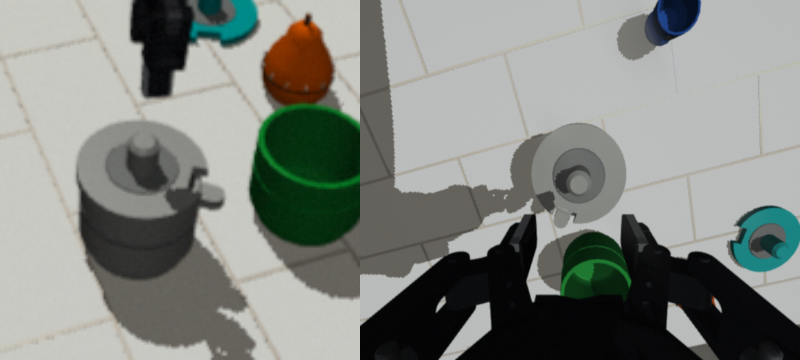

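The lid sits flat and centred to about 1–2 mm. In the side half the notch at (185,188) lies over the lip at (208,192), both at about −36°, and the gripper is clear. Handing in.

```bash
python3 -c "from workcell import bot; print(bot.job_done())"
```

```text
the job is handed in; nothing more can be done
None
```

The grey lid lies flat on the grey crock, 1–2 mm off centre with its notch over the spoon lip, set down at a 20 N grip with the gripper clear; the job is handed in at about 11 s, and no verdict came back.

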